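# Fit and lock the second length stop on the bench fence rail

### The job

Set the bench fence to the length of the sample piece: slide the loose stop onto the dovetail rail from the rail's open end, run it along until its end face just butts against the end of the sample, and tighten its clamp knob clockwise, hand-tight without forcing it, so that the stop stays there. Bring it up gently: the sample already lies against the other stop and must be neither moved nor squeezed hard, and everything else on the bench stays where it is.

Things in the scene. Friction and masses are not known exactly. Their poses are not given: they have to be found in the camera images.
- fence: Fixed wooden fence on the bench, 400 mm long (y), 22 thick (x), 78 high. Origin: centre of its underside, on the bench; x points to its back, roughly at the robot, y along the fence to the robot's right, z up. Its front face is at x = -11 mm and carries an aluminium dovetail rail along y, from y = -170 to +170 mm, axis at z = 60 mm. All is clear above it and beyond its open end (-y).
- rail_end (a point): Middle of the rail's open end, the left one from the robot (fence x = -17.5, y = -170, z = 60 mm), axes as the fence. The rail stands 13 mm out from the fence's face, 16 mm high at the face, 28 mm high at its front; the last 14 mm at this end taper as a lead-in. On the rail the stop has the fence's axes and stop_grip is at fence x = -43, z = 70 mm; play about 1 mm in x, 1 mm down, 0.7 to 2 mm up (wear), 0.03 rad in yaw.
- stop_grip (a point): Loose stop: upright aluminium block, 50 mm (y) x 49 (x) x 84 high, about 0.49 kg, standing on the bench. Its x points to the grooved back, y along the groove, z up. This point: mid-width, 18.5 mm behind the front face, 66 mm above the underside, in the solid front part (36 mm deep). Pinch it here between the two flat end faces (+y, -y), no deeper: the knob on top rises 30 mm above the block.
- stop_face (a point): On the stop block's +y end face (25 mm from its middle), 12 mm above its underside: this face must butt against the sample. Axes of the block. The dovetail groove in the block's back (+x) runs right through along y, its axis 56 mm above the underside; on the rail the underside hangs about 4 mm above the bench.
- knob_grip (a point): Centre of the clamp's wing knob: black bar 44 mm long (x of this point), 12 wide (y), 16 high, on a vertical screw; 22 mm above the block's top, 25 mm behind stop_grip (block x). Turns with the knob. The screw is steep, 4 mm per rad: it presses a brass shoe down on the rail's upper flank. On the rail, the block rises as the play is taken up while the knob keeps its height within 2 mm.
- clamp_knob (a joint): Knob angle, rad: starts at 0 to 0.2 (loose), grows clockwise seen from above (tightening), thread ends at 2.4. It drags with about 0.15 N m, stays where left. On the rail the play, which differs with wear, is taken up somewhere after 0.5 to 1.2 rad of turning; then the torque climbs fast, 0.1 N m in about 0.1 rad. Hand-tight: 0.15 to 0.25 N m above the drag; forced: over 0.4 above.
- clamp_shoe: Brass shoe at the end of the clamp screw, 22 mm long, nearly hidden in the block's upper lip; bears on the rail's upper flank when the knob is tight. Origin: on the screw's axis, at the level of the block's underside (when drawn back).
- end_stop: The other stop, same shape, already locked near the rail's other end (fixed). Origin: below the centre of the block, on the bench; axes as the fence; 50 mm long along y.
- sample_end (a point): Sample: planed pale wood, 62 mm (x) x 130 (y) x 24 high, about 0.13 kg, lying loose on the bench against the fence, under the rail, its +y end against the other stop. This point: on its -y end face, towards the rail's open end, half-way up, 6 mm from mid-width towards the fence; axes as the fence. The stop's +y face comes against this end.
- chisel: Bystander: wood chisel 240 mm long, lying on the bench. Origin under its middle; x along it to the blade.
- try_square: Bystander: try square, stock 115 mm, blade 190 mm, lying flat. Origin under the middle of its stock; blade along x.
- pencil: Bystander: flat carpenter's pencil 150 mm long. Origin under its middle.
- block_plane: Bystander: small hand plane 165 mm long, 70 high. Origin under its middle.
- mallet: Bystander: wooden mallet lying beyond the fence, 290 mm long, 62 high. Origin under it, x along the handle to the head.
- offcut: Bystander: wooden offcut 62 x 75 x 24 mm beyond the fence. Origin under its middle.
- glue: Bystander: upright white glue bottle 60 mm wide, 170 high, beyond the fence. Origin under its middle.
There are look-alikes about, which are no part of the job. Leave any orange or pink look-alike of the part that bears sample_end alone.

How it is judged:
On the way, in this order (a step that is already met when the one before it is completed fails the run):
1. the stop hangs on the dovetail rail along its whole length (x of stop_grip in the frame of fence between -0.047 and -0.039 m and z of stop_grip in the frame of fence between 0.066 and 0.074 m and y of stop_grip in the frame of fence above -0.145 m and angle between the x axis of stop_grip and the x axis of fence, either way round below 0.08 rad and angle between stop_grip's own z axis and vertical below 0.08 rad), for 0.1 s.
2. the stop's end face bears against the end of the sample (all of step 1 and y of stop_face in the frame of sample_end between -0.0015 and 0.002 m and contact force between stop and sample above 0.5 N), for 0.1 s.
3. the clamp is tight with the stop still against the sample (all of step 1 and y of stop_face in the frame of sample_end between -0.0015 and 0.002 m and contact force between clamp_shoe and fence above 15 N and value of joint clamp_knob above 0.5 rad), for 0.2 s.
At the end, for the whole second after the job is handed in: The stop is on the rail (square to it within 0.08 rad and within 4 mm of its running height), its end face within 1.5 mm of the sample's end, the clamp shoe pressing on the rail with more than 15 N, the sample flat and within 4 mm of where it lay, all released and at rest (all of step 1 and y of stop_face in the frame of sample_end between -0.0015 and 0.002 m and contact force between clamp_shoe and fence above 15 N and distance of sample_end from where it was at the start of the episode below 0.004 m and angle between sample_end's own z axis and vertical below 0.05 rad and linear speed of clamp_shoe below 0.01 m/s); the robot touches nothing.
It fails at once if the stop is pressed on the sample with more than 20 N (contact force between stop and sample above 20 N).
It fails at once if the clamp is forced: the shoe presses on the rail with more than 120 N (contact force between clamp_shoe and fence above 120 N).
It fails at once if the sample is shoved or lifted more than 6 mm (distance of sample_end from where it was at the start of the episode above 0.006 m).
It fails at once if a bystander is moved more than 25 mm (distance of any of chisel, try_square, pencil, block_plane, mallet, offcut, glue from where it was at the start of the episode above 0.025 m).
It also fails if it takes over 72 s, if anything falls off the work surface, if the arm or the gripper's body presses on something with over 40 N, if the wrist force passes 120 N, or if a joint passes its speed limit or range.

### The arm

A 7-joint arm with a two-finger parallel gripper is mounted at the origin on the work surface. World frame = base frame: x ahead of the robot, y to its left, z up, the work surface at z = 0. Lengths are in m, angles in rad, forces in N, time in s.
With the tool pointing down it reaches from about 0.425 to 0.925 m from the base axis. Payload 6.8 kg.
Tool frame: the origin (TCP) lies between the finger pads; the fingertips stand 8 mm ahead of it and the grasp point (between the pads) lies 11 mm behind it; z points along the fingers, y is the direction in which the jaws open and shut (so a half turn about z gives the same grasp; the last joint's range is limited). The gripper opens to 85 mm and grips with 20 to 120 N. Pads are 22 mm wide; open, the fingers measure 114 mm over their backs; the gripper's body (76 mm by 85 mm) begins 54 mm behind the grasp point. The pads swing forward as they close: fully open they stand 13 mm farther back than shut.
Start: joints at [0.998, 0.477, 0.022, 1.555, -0.011, 1.109, -0.083], TCP at [0.303, -0.603, 0.206] pointing down, gripper open.
Joint ranges: [-2.96, 2.96], [-0.34, 2.1], [-1.41, 1.46], [0.24, 2.44], [-1.37, 4.51], [0.17, 1.92], [-2.96, 2.96]. Speed limits (rad/s): [2.39, 2.39, 3.14, 3.14, 3.14, 3.14, 3.14].

### API

Orientations are given as a unit quaternion [x, y, z, w].
In Python, from station import sensors, eyes, ctrl gives the robot as it stands.
- The arm moves only by the tool play_rows, never from a script. Its argument "deltas" is a list of rows, each a list of 4 numbers: the shift along the tool's x, y, z in cm, then the turn about the tool's z in rad. A call has 1 to 12 rows; each row shifts and turns the pose as measured when the row begins, along the tool's axes as they then stand; what a row does not reach is not made up. A row lasts 1/8 s, in which the tool goes at most 62.5 mm and 10.7 degrees, less where a joint would pass 70% of its speed; a pose out of reach is approached as far as the arm can. A call is refused whole if a number of a shift passes 6.25 or a number of a turn 0.188, either way. A call with a gripper value outside its range is refused whole. "grip" is the closure in counts, from 0 (fully open) to 255 (shut), set as the call begins (left out, the last holds). The fingers move at their own pace and stop on an object; "grip_force" is the grip in N (left out, the last holds). Time passes only in rows, so rows that do not move let the fingers close. It gives the time, the measured TCP pose, the force and the opening at its end, in the units of the state.
- sensors.get_obs(): the state, without advancing time (a new reading comes with each control period).
- eyes.snapshot(name): name is "scene" or "side" or "wrist"; returns a dict with "color" (420x560x3 uint8, red, green, blue), "fx", "fy", "cx", "cy" (pixels), "R" (3x3) and "t" (3): a world point X has camera coordinates R X + t. Camera axes: x right, y down, z forward; pixel columns grow to the right and rows downward; lengths in m; the calibration is good to about 2 mm. A picture is of the moment at which its call begins. There is no depth.
- ctrl.close_job(): hands the job in, once; it reports no verdict.
The state is a dict: "time": time; "qpos": joint angles; "dq": joint speeds; "joint_torque": joint torques, N m; "tool_pos": TCP position; "orientation": TCP orientation; "wrist_force": force on the tool from outside, world axes, zero at the start; "ft_torque": the same for the moment, N m; "grip_width": opening from 0.0 (shut) to 1.0 (fully open).
Only numpy, scipy, OpenCV 4.12 (cv2) and the standard library are available. Lean on these libraries where they do the work, as an engineer would, in place of code of your own. Each camera call takes 0.05 s, during which the arm holds its last target. There are 200 camera calls.

## Working session

There is one attempt and no reset: what is moved stays moved. The work goes in short steps, Python scripts to look and compute and a tool call to move; the robot and the scene stay as the last step left them, time stands still between calls to the robot, and variables do not carry over. Pictures are saved under pics/ and viewed, about 8 in all and at most 12, crops included, and the job is handed in when it is done.

Besides the shell and the picture viewer there is one more tool, called after ">>>" as name(argument=value, ...) on one line, values as JSON. play_rows: Moves the arm, as the interface text tells. Its arguments: {"type":"object","properties":{"deltas":{"type":"array"},"grip":{"type":"number"},"grip_force":{"type":"number"}},"required":["deltas"]}

```bash
mkdir -p pics; cat > h.py <<'E'
import numpy as np, cv2
from station import sensors, eyes, ctrl
def snap(n,f):
    s=eyes.snapshot(n); cv2.imwrite(f'pics/{f}.png',s['color'][:,:,::-1]); np.savez(f'pics/{f}.npz',**s); return s
def load(f): return dict(np.load(f'pics/{f}.npz'))
def ray(s,u,v):
    R=s['R'];o=-R.T@s['t'];d=R.T@np.array([(u-s['cx'])/s['fx'],(v-s['cy'])/s['fy'],1]);return o,d
def onz(s,u,v,z):
    o,d=ray(s,u,v);return o+d*(z-o[2])/d[2]
def proj(s,X):
    c=s['R']@np.array(X)+s['t'];return np.array([s['fx']*c[0]/c[2]+s['cx'],s['fy']*c[1]/c[2]+s['cy']])
E
python3 - <<'E'
from h import *
a=snap('scene','s1');b=snap('side','d1')
for s in(a,b): print(-s['R'].T@s['t'],s['R'][2],s['fx'])
cv2.imwrite('pics/s1x.png',cv2.resize(a['color'][:,:,::-1],(800,600),interpolation=3))
cv2.imwrite('pics/d1x.png',cv2.resize(b['color'][:,:,::-1],(800,600),interpolation=3))
print(sensors.get_obs())
E
```

```text
[ 1.3151053  -0.13716374  0.71563573] [-0.79828247  0.07421396 -0.59769339] 446.9544527472814
[0.28664337 0.92964619 0.79423084] [ 0.17537022 -0.79864492 -0.57568358] 494.61771391479306
{'time': 0.1, 'qpos': array([ 0.99792708,  0.47770699,  0.02235332,  1.5563224 , -0.01147996,
        1.10928045, -0.08309771]), 'dq': array([-0.00036966, -0.00280774, -0.00037941, -0.00367429, -0.00169472,
       -0.00042731, -0.00064372]), 'joint_torque': array([ 3.86028332e-03, -5.97761965e+01,  1.61344159e+00, -2.81955117e+01,
        1.28157457e-02,  5.01521266e-03, -5.51749665e-06]), 'tool_pos': array([ 0.30227693, -0.60291814,  0.20544292]), 'orientation': array([ 9.73117137e-01,  2.30309372e-01, -2.49061834e-04, -7.54359347e-04]), 'wrist_force': array([-0.64872182, -0.29589837, -0.07359428]), 'ft_torque': array([ 0.02510264, -0.03736482, -0.03784893]), 'grip_width': 0.999943823448767}
```

View pics/s1x.png

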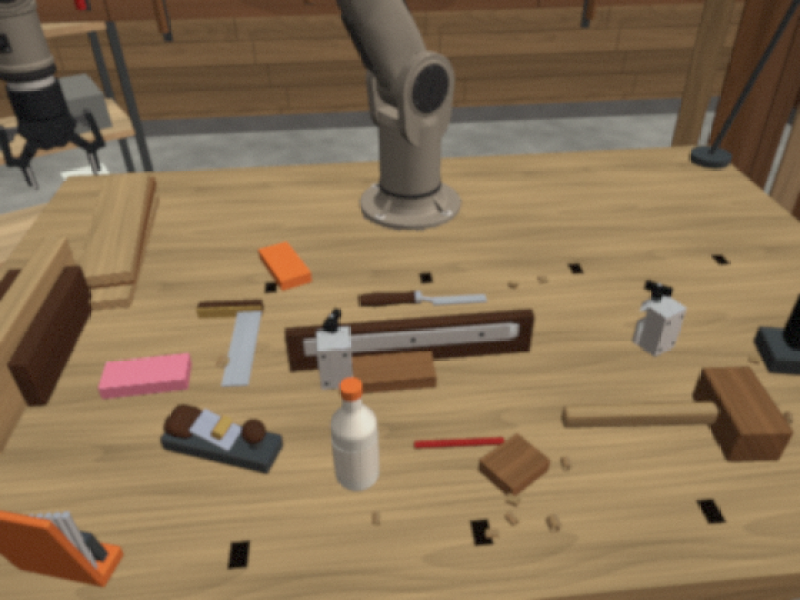

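View pics/d1x.png

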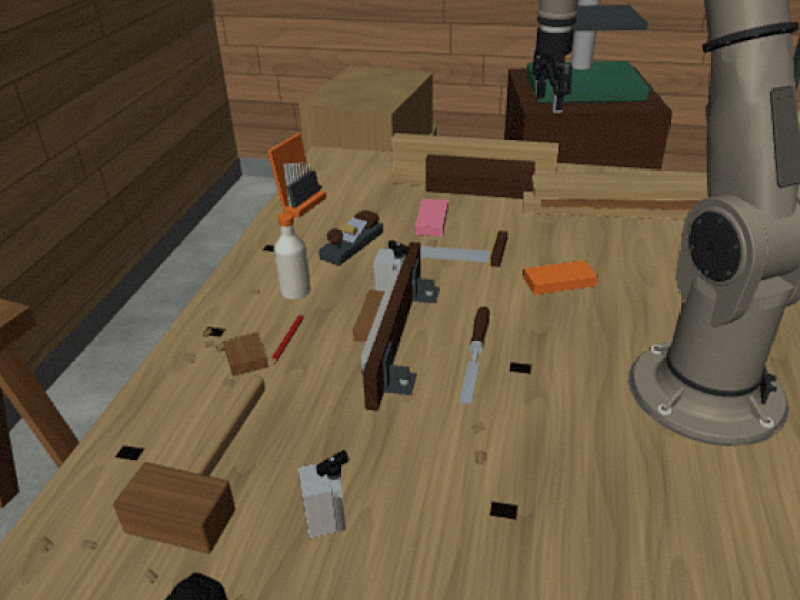

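Scene: fence at (410,340), with the rail facing the camera and its open end at (530,320). End stop is at (333,357), and the sample is against it at (400,370). The loose stop is at (660,322) in scene and (322,500) in side, the only free grey block with a wing knob. Orange (285,265) and pink (145,375) slabs are sample look-alikes to leave alone. I'll enlarge to confirm.

```bash
python3 - <<'E'
from h import *
a=cv2.imread('pics/s1.png');b=cv2.imread('pics/d1.png')
def c(im,x,y,w,h,W,H): return cv2.resize(im[y:y+h,x:x+w],(W,H),interpolation=cv2.INTER_CUBIC)
top=np.hstack([c(a,435,190,60,65,277,300),c(b,200,310,60,70,257,300),c(b,240,165,80,90,266,300)])
bot=c(a,195,210,185,70,800,300)
cv2.imwrite('pics/c1.png',np.vstack([top,bot]))
E
```

```text
(no output)
```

View pics/c1.png

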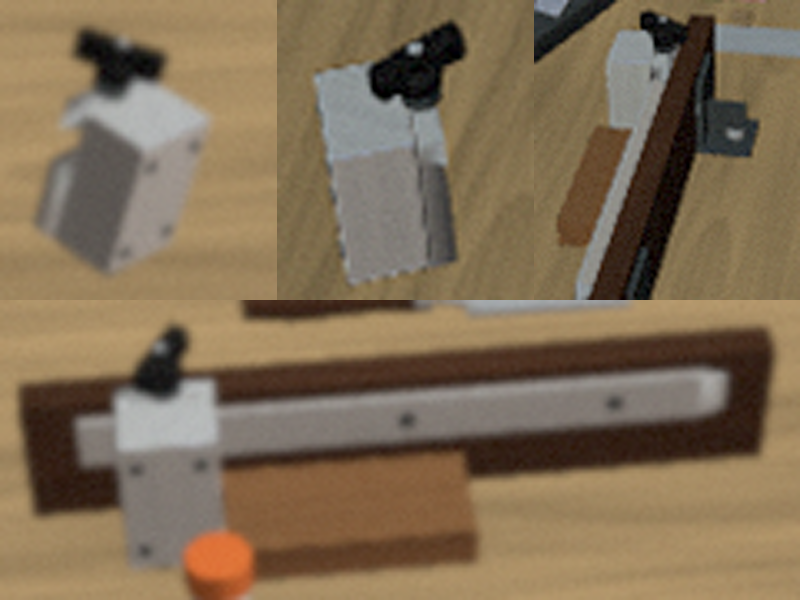

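```bash
python3 - <<'E'
from h import *
a=load('s1');b=load('d1')
S=lambda x,y,z:onz(a,435+x/4.617,190+y/4.615,z)
D=lambda x,y,z:onz(b,200+(x-277)/4.283,310+y/4.286,z)
F=lambda x,y,z:onz(a,195+x/4.324,210+(y-300)/4.286,z)
np.set_printoptions(precision=4,suppress=True)
print('stop scene: bottom shared',S(110,272,0),'bot right',S(168,226,0),'bot left',S(40,225,0),'top sh',S(140,150,.084),'top r',S(208,118,.084))
print('knob', S(78,42,.106),S(160,62,.106))
print('stop side: top FL',D(315,75,.084),'top sh',D(332,160,.084),'top BR',D(412,140,.084),'bot FL',D(350,283,0),'botR',D(425,265,0))
print('knob', D(375,85,.106),D(462,40,.106))
l,r=F(38,513,0),F(760,452,0);print('fence bottom',l,r,np.linalg.norm(l-r))
l2,r2=F(22,385,.078),F(770,330,.078);print('fence back top',l2,r2,np.linalg.norm(l2-r2))
print('rail end front',F(727,370,.074),F(722,412,.046),'railleft',F(77,418,.074),F(82,467,.046))
print('sample',F(473,540,.024),F(475,560,0),F(465,455,.024))
E
```

```text
stop scene: bottom shared [0.5681 0.3512 0.    ] bot right [0.5366 0.3963 0.    ] bot left [0.5286 0.3298 0.    ] top sh [0.5721 0.3448 0.084 ] top r [0.5513 0.389  0.084 ]
knob [0.5108 0.3339 0.106 ] [0.5317 0.3675 0.106 ]
stop side: top FL [0.5669 0.3489 0.084 ] top sh [0.5449 0.3913 0.084 ] top BR [0.515 0.375 0.084] bot FL [0.546  0.3904 0.    ] botR [0.5162 0.3752 0.    ]
knob [0.5316 0.3673 0.106 ] [0.5024 0.3366 0.106 ]
fence bottom [ 0.5409 -0.2501  0.    ] [0.5337 0.1471 0.    ] 0.3972076788207536
fence back top [ 0.5265 -0.2502  0.078 ] [0.5226 0.1467 0.078 ] 0.3968411095153443
rail end front [0.5488 0.1171 0.074 ] [0.5502 0.117  0.046 ] railleft [ 0.5516 -0.2216  0.074 ] [ 0.5581 -0.2216  0.046 ]
sample [ 0.6107 -0.0248  0.024 ] [ 0.6012 -0.0219  0.    ] [ 0.5454 -0.02    0.024 ]
```

```bash
cat >> h.py <<'E'
from scipy.spatial.transform import Rotation as Ro
def to(X,yaw=None,o=None):
    o=o or sensors.get_obs();R=Ro.from_quat(o['orientation']).as_matrix();p=np.array(o['tool_pos'])
    d=R.T@(np.array(X)-p)*100; y=np.arctan2(R[1,0],R[0,0])
    print('tool cm',d.round(2),'yaw',round(float(y),4),'tilt',R[:2,2].round(4),'turn',None if yaw is None else round(float(y-yaw),4))
    print('t',o['time'],'pos',p.round(4),'F',o['wrist_force'].round(2),'T',o['ft_torque'].round(3),'g',round(float(o['grip_width']),3),'q7',o['qpos'][6].round(2))
E
python3 - <<'E'
from h import *
to([.52,-.15,.2]);to([.542,.361,.2],.4817)
E
```

```text
tool cm [ 39.76 -30.73   0.59] yaw 0.4648 tilt [-0.0008  0.0014] turn None
t 0.1 pos [ 0.3023 -0.6029  0.2054] F [-0.65 -0.3  -0.07] T [ 0.025 -0.037 -0.038] g 1.0 q7 -0.08
tool cm [ 64.64 -75.42   0.65] yaw 0.4648 tilt [-0.0008  0.0014] turn -0.0169
t 0.1 pos [ 0.3023 -0.6029  0.2054] F [-0.65 -0.3  -0.07] T [ 0.025 -0.037 -0.038] g 1.0 q7 -0.08
```

>>> play_rows(deltas=[[4.5, -3.5, 0, 0], [4.5, -3.5, 0, 0], [4.5, -3.5, 0, 0], [4.5, -3.5, 0, 0], [4.5, -3.5, 0, 0], [4.5, -3.5, 0, 0], [4.5, -3.5, 0, 0], [4.5, -3.5, 0, 0], [3.5, -3.5, 0, 0], [2.5, -5, 0, 0], [2.5, -5, 0, 0], [2.5, -5, 0, 0]], grip=0)

```text
time: 1.6
tool_pos: [0.5189, 0.0383, 0.2015]
orientation: [0.974, 0.225, -0.003, -0.002]
wrist_force: [0.3, 0.1, 0.1]
grip_width: 1.003
```

```bash
python3 - <<'E'
from h import *
to([.542,.361,.2],.4817)
E
```

```text
tool cm [ 16.25 -27.98   0.19] yaw 0.4547 tilt [-0.006   0.0019] turn -0.027
t 1.6 pos [0.5189 0.0383 0.2015] F [0.32 0.12 0.12] T [-0.059 -0.042 -0.017] g 1.003 q7 -1.39
```

>>> play_rows(deltas=[[2.8, -5, 0, 0], [2.8, -5, 0, 0], [2.8, -5, 0, 0], [2.8, -5, 0, -0.01], [2.8, -5, 0, -0.01], [2, -3, 0, -0.005], [0, 0, 0, 0]])

```text
time: 2.48
tool_pos: [0.5344, 0.3748, 0.1992]
orientation: [0.971, 0.241, -0.005, -0.002]
wrist_force: [0.3, -0.7, 0.1]
grip_width: 0.997
```

```bash
python3 - <<'E'
from h import *
to([.542,.361,.12],.4817)
s=snap('wrist','w1')
print(-s['R'].T@s['t'],s['R'][2],s['fx'])
for X in([.5424,.3611,.084],[.57,.349,.084],[.549,.3905,.084],[.520,.3495,.114]): print(proj(s,X).round(0))
cv2.imwrite('pics/w1x.png',cv2.resize(s['color'][:,:,::-1],(800,600),interpolation=3))
E
```

```text
tool cm [0.1  1.63 7.9 ] yaw 0.4862 tilt [-0.0101  0.0018] turn 0.0045
t 2.475 pos [0.5344 0.3748 0.1992] F [ 0.33 -0.73  0.1 ] T [ 0.009 -0.032 -0.035] g 0.997 q7 -1.95
[0.59690164 0.40648348 0.36583354] [-0.24842455 -0.12424863 -0.96064953] 346.47929836541965
[300. 197.]
[329. 175.]
[273. 174.]
[302. 238.]
```

View pics/w1x.png

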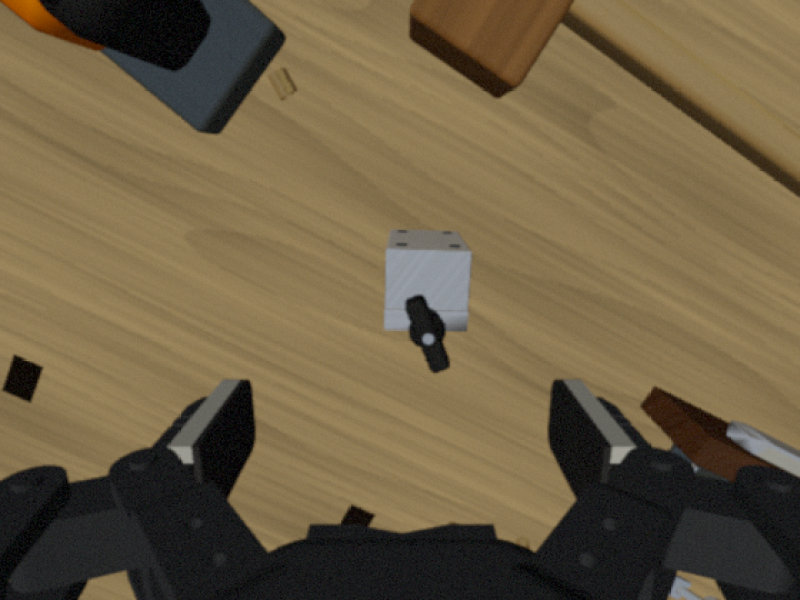

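Wrist view: the loose stop's top spans (386,250), (470,252), (467,330), (384,331), about square to the gripper. The knob is at (427,335), with its bar from (416,300) to (440,368). The projections of my earlier estimate agree to about 1 px.

```bash
python3 - <<'E'
from h import *
s=load('w1');k=.7
P=[onz(s,u*k,v*k,.084) for u,v in((386,250),(470,252),(467,330),(384,331))]
for p in P:print(p.round(4))
e=P[0]-P[1];f=(P[0]+P[1])/2-(P[2]+P[3])/2
print('yaw from front edge',np.arctan2(-e[0],e[1]) ,'from depth',np.arctan2(f[1],f[0]),np.linalg.norm(e),np.linalg.norm(f))
K=[onz(s,u*k,v*k,.114) for u,v in((417,298),(441,369))];print(K,np.arctan2(*(K[0]-K[1])[[1,0]]))
E
```

```text
[0.5469 0.3919 0.084 ]
[0.5685 0.3486 0.084 ]
[0.5265 0.3264 0.084 ]
[0.5024 0.3703 0.084 ]
yaw from front edge 0.46275969279401097 from depth 0.4692764618033463 0.0483782064030889 0.0484958868801245
[array([0.53710631, 0.36717432, 0.114     ]), array([0.5075004 , 0.33617664, 0.114     ])] 0.8083593387681701
```

>>> play_rows(deltas=[[0.1, 1.6, 1, 0.02], [0, 0, 3, 0], [0, 0, 3, 0], [0, 0, 0, 0]])

```text
time: 3.02
tool_pos: [0.5467, 0.3464, 0.1253]
orientation: [0.975, 0.223, -0.005, 0.002]
wrist_force: [0.6, -0.1, -0.3]
grip_width: 1.001
```

```bash
python3 - <<'E'
from h import *
to([.5415,.3615,.057],.465)
E
```

```text
tool cm [ 0.26 -1.6   6.82] yaw 0.4499 tilt [-0.0092 -0.0064] turn -0.0151
t 3.025 pos [0.5467 0.3464 0.1253] F [ 0.59 -0.11 -0.35] T [ 0.041  0.014 -0.016] g 1.001 q7 -1.97
```

>>> play_rows(deltas=[[0.2, -1.6, 0, -0.015], [0, 0, 0, 0], [0, 0, 0, 0]])

```text
time: 3.4
tool_pos: [0.5435, 0.3617, 0.1282]
orientation: [0.973, 0.229, -0.003, 0.002]
wrist_force: [-0.4, -0.3, 0.1]
grip_width: 0.998
```

```bash
python3 - <<'E'
from h import *
to([.5415,.3615,.057],.465)
E
```

```text
tool cm [-0.14 -0.08  7.12] yaw 0.4629 tilt [-0.0056 -0.0047] turn -0.0021
t 3.4 pos [0.5435 0.3617 0.1282] F [-0.44 -0.3   0.12] T [ 0.037  0.04  -0.009] g 0.998 q7 -1.98
```

>>> play_rows(deltas=[[-0.1, -0.1, 1.5, 0], [0, 0, 1.5, 0], [0, 0, 1.5, 0], [0, 0, 1.3, 0], [0, 0, 1, 0], [0, 0, 0.3, 0], [0, 0, 0, 0], [0, 0, 0, 0]])

```text
time: 4.4
tool_pos: [0.5416, 0.3617, 0.052]
orientation: [0.973, 0.229, -0.003, 0.002]
wrist_force: [-0.7, -0.1, 0.3]
grip_width: 1.001
```

```bash
python3 - <<'E'
from h import *
to([.5415,.3615,.057],.465)
E
```

```text
tool cm [-0.02  0.02 -0.5 ] yaw 0.463 tilt [-0.0059 -0.005 ] turn -0.002
t 4.4 pos [0.5416 0.3617 0.052 ] F [-0.68 -0.11  0.33] T [-0.015 -0.015 -0.017] g 1.001 q7 -2.02
```

>>> play_rows(deltas=[[0, 0, -0.4, 0], [0, 0, 0, 0], [0, 0, 0, 0], [0, 0, 0, 0], [0, 0, 0, 0], [0, 0, 0, 0], [0, 0, 0, 0], [0, 0, 0, 0]], grip=255, grip_force=70)

```text
time: 5.4
tool_pos: [0.5416, 0.3691, 0.0613]
orientation: [0.973, 0.231, -0.0, -0.003]
wrist_force: [-0.8, 1.6, 1.7]
grip_width: 0.108
```

```bash
python3 - <<'E'
from h import *
to([.5415,.3615,.057],.465)
E
```

```text
tool cm [-0.35  0.68  0.43] yaw 0.4654 tilt [-0.0017  0.0062] turn 0.0004
t 5.4 pos [0.5416 0.3691 0.0613] F [-0.8   1.57  1.66] T [0.238 0.074 0.012] g 0.108 q7 -2.01
```

```bash
python3 - <<'E'
from h import *
a=snap('scene','s2');b=snap('side','d2')
c=lambda im,x,y,w,h:cv2.resize(im['color'][y:y+h,x:x+w,::-1],(400,400),interpolation=cv2.INTER_CUBIC)
cv2.imwrite('pics/c2.png',np.hstack([c(a,405,150,120,120),c(b,170,270,120,120)]))
E
```

```text
(no output)
```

View pics/c2.png

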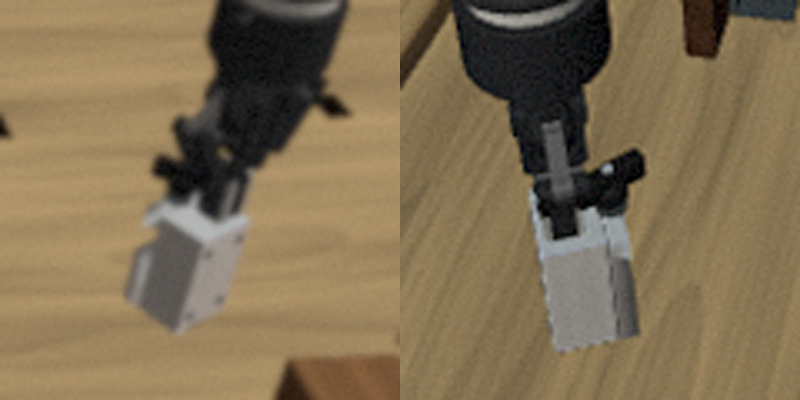

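```bash
python3 - <<'E'
from h import *
for f,n,x,y in(('scene','s2',405,150),('side','d2',170,270)):
    s=load(n)
    for X in([.5416,.3691,.0613],[.5416,.3691,.0533],[.5416,.3691,.1],[.5416,.3691,.15]): print(f,((proj(s,X)-[x,y])*400/120+[0 if f=='scene' else 400,0]).round(0))
o=sensors.get_obs();print(o['qpos'].round(3),o['joint_torque'].round(1))
E
```

```text
scene [208. 238.]
scene [206. 247.]
scene [222. 193.]
scene [240. 133.]
side [566. 254.]
side [567. 263.]
side [559. 207.]
side [549. 142.]
[-0.431  0.627 -0.365  1.7    0.271  0.862 -2.014] [  0.9 -61.2  -4.  -22.3   0.3   0.2   0. ]
```

```bash
python3 - <<'E'
from h import *
s=snap('wrist','w2')
b=load('d2');a=load('s2')
c=lambda im,x,y,w,h,W,H:cv2.resize(im['color'][y:y+h,x:x+w,::-1],(W,H),interpolation=cv2.INTER_CUBIC)
cv2.imwrite('pics/c3.png',np.hstack([c(s,80,100,400,320,440,352),c(a,445,180,40,40,352,352)]))
E
```

```text
(no output)
```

View pics/c3.png

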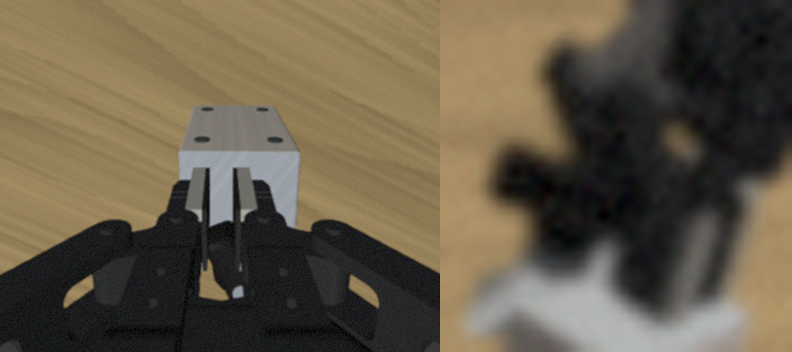

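```bash
python3 - <<'E'
from h import *
s=load('w2');o=sensors.get_obs();R=Ro.from_quat(o['orientation']).as_matrix();p=o['tool_pos']
to([.5416,.3691,.0613])
print(s['cx'],s['cy'],-s['R'].T@s['t']-p, R.T@(-s['R'].T@s['t']-p))
for d in(-.03,-.011,0,.008): print(d,proj(s,p+R[:,2]*d), 'x+-11mm',proj(s,p+R[:,2]*d+R[:,0]*.011))
w=load('w1');print('w1 cam rel',R.T@(-w['R'].T@w['t']-np.array([.5344,.3748,.1992])))
for q in([.5685,.3486,.084],[.5469,.3919,.084],[.5685,.3486,0],[.5469,.3919,0]): print('block corners',proj(s,q))
E
```

```text
tool cm [-0.01  0.    0.01] yaw 0.4655 tilt [-0.0016  0.0062] turn None
t 5.55 pos [0.5416 0.3691 0.0614] F [-0.92  1.64  1.37] T [ 0.295  0.089 -0.009] g 0.111 q7 -2.01
280.7165413980721 210.5744327071378 [0.06177804 0.02965129 0.16730748] [ 0.06874985  0.00018519 -0.16721525]
-0.03 [280.3797305  277.59342192] x+-11mm [280.35828595 254.09734631]
-0.011 [280.41608826 259.818164  ] x+-11mm [280.39765746 238.59337872]
0 [280.43375146 251.18264978] x+-11mm [280.41672311 231.08557953]
0.008 [280.44534251 245.51579901] x+-11mm [280.42921267 226.16736116]
w1 cam rel [ 0.07030775 -0.00130163 -0.16652976]
block corners [348.67310249 239.72944391]
block corners [239.59011925 239.25941383]
block corners [326.00606509 196.32723573]
block corners [254.54290715 196.06793442]
```

```bash
python3 - <<'E'
from h import *
s=load('w2');o=sensors.get_obs();R=Ro.from_quat(o['orientation']).as_matrix();p=o['tool_pos']
for y in(-.0425,.0425):
  for d in(-.05,-.035,-.005,.008): print(y,d,(proj(s,p+R[:,2]*d+R[:,0]*.011+R[:,1]*y)/.7).round(0))
E
```

```text
-0.0425 -0.05 [237. 393.]
-0.0425 -0.035 [253. 370.]
-0.0425 -0.005 [278. 335.]
-0.0425 0.008 [286. 323.]
0.0425 -0.05 [564. 393.]
0.0425 -0.035 [548. 370.]
0.0425 -0.005 [523. 335.]
0.0425 0.008 [515. 323.]
```

The wrist view shows the fingers shut above the block's top, clipping the knob's front. The block itself has not moved. Fingertips sit about 36 mm behind the reported TCP when open and about 23 mm when shut, so the stated tool length is roughly 31 mm off. I'll open, re-centre and go about 31 mm deeper.

>>> play_rows(deltas=[[0, 0, 0, 0], [0, 0, -0.5, 0], [0, 0, -0.5, 0], [0, 0, 0, 0], [0, 0, 0, 0], [0, 0, 0, 0], [0, 0, 0, 0]], grip=0)

```text
time: 6.42
tool_pos: [0.5418, 0.3668, 0.0711]
orientation: [0.973, 0.23, -0.001, -0.002]
wrist_force: [-0.1, -0.6, 0.1]
grip_width: 1.001
```

```bash
python3 - <<'E'
from h import *
s=snap('wrist','w3')
to([.5415,.3615,.026],.465)
for q in([.5685,.3486,.084],[.5469,.3919,.084],[.5685,.3486,0],[.5469,.3919,0]): print('pred corners',(proj(s,q)/.7).round(0))
cv2.imwrite('pics/w3x.png',cv2.resize(s['color'][:,:,::-1],(800,600),interpolation=3))
E
```

```text
tool cm [-0.26  0.48  4.51] yaw 0.4643 tilt [-0.0024  0.0032] turn -0.0007
t 6.475 pos [0.5418 0.3668 0.0711] F [ 1.34  0.41 -0.07] T [ 0.024  0.012 -0.012] g 1.001 q7 -2.01
pred corners [486. 330.]
pred corners [339. 329.]
pred corners [459. 274.]
pred corners [360. 274.]
```

View pics/w3x.png

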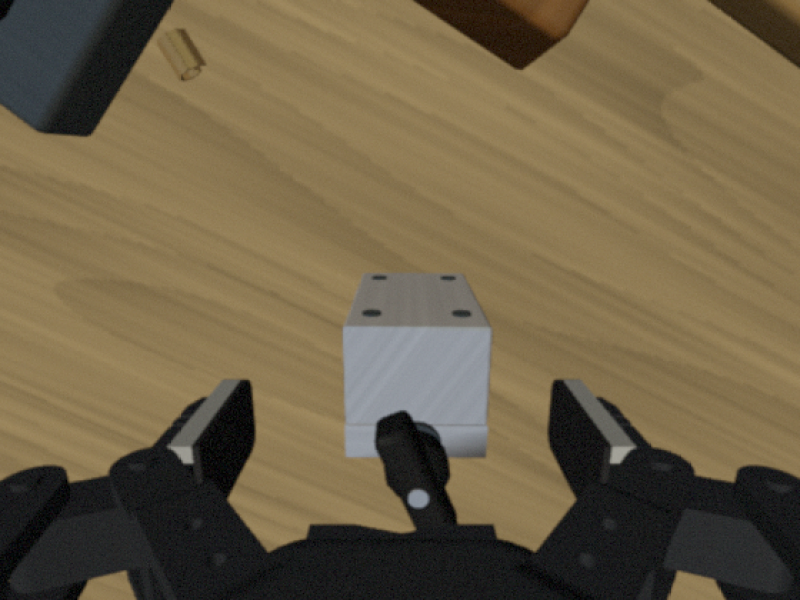

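>>> play_rows(deltas=[[-0.2, 0.6, 0, 0], [0, 0, 0, 0], [0, 0, 1, 0], [0, 0, 1, 0], [0, 0, 1, 0], [0, 0, 0.7, 0], [0, 0, 0.3, 0], [0, 0, 0, 0]])

```text
time: 7.48
tool_pos: [0.5419, 0.3598, 0.0269]
orientation: [0.973, 0.23, -0.002, -0.001]
wrist_force: [-0.4, 0.3, 0.6]
grip_width: 0.998
```

```bash
python3 - <<'E'
from h import *
to([.5425,.3605,.026],.465)
E
```

```text
tool cm [ 0.08 -0.04  0.09] yaw 0.4646 tilt [-0.0042  0.002 ] turn -0.0004
t 7.475 pos [0.5419 0.3598 0.0269] F [-0.42  0.25  0.56] T [ 0.008 -0.028  0.03 ] g 0.998 q7 -2.02
```

>>> play_rows(deltas=[[0, 0, 0, 0], [0, 0, 0, 0], [0, 0, 0, 0], [0, 0, 0, 0], [0, 0, 0, 0], [0, 0, 0, 0]], grip=255, grip_force=70)

```text
time: 8.22
tool_pos: [0.5425, 0.3607, 0.028]
orientation: [0.973, 0.23, -0.001, -0.002]
wrist_force: [0.2, 1.0, 0.1]
grip_width: 0.575
```

```bash
python3 - <<'E'
from h import *
to([.5425,.3605,.026],.465)
E
```

```text
tool cm [-0.01  0.02  0.2 ] yaw 0.4647 tilt [-0.0026  0.0037] turn -0.0003
t 8.225 pos [0.5425 0.3607 0.028 ] F [0.21 0.97 0.14] T [ 0.105 -0.052  0.003] g 0.575 q7 -2.02
```

>>> play_rows(deltas=[[0, 0, -1, 0], [0, 0, -1.5, 0], [0, 0, -0.5, 0.15], [0, 0, 0, 0.15], [0, 0, 0, 0.15], [0, 0, 0, 0], [0, 0, 0, 0]])

```text
time: 9.1
tool_pos: [0.5416, 0.359, 0.062]
orientation: [1.0, 0.002, -0.002, -0.001]
wrist_force: [-0.2, -0.6, -4.9]
grip_width: 0.573
```

```bash
python3 - <<'E'
from h import *
to([.571,.2,.06],.015)
E
```

```text
tool cm [ 2.86 15.91  0.15] yaw 0.0048 tilt [-0.0045  0.0022] turn -0.0102
t 9.1 pos [0.5416 0.359  0.062 ] F [-0.15 -0.58 -4.92] T [-0.018 -0.086  0.04 ] g 0.573 q7 -2.4
```

>>> play_rows(deltas=[[0.6, 2.6, 0, -0.01], [0.5, 3, 0, 0], [0.5, 3, 0, 0], [0.5, 3, 0, 0], [0.4, 2.5, 0, 0], [0, 0.8, 0, 0], [0, 0, 0, 0], [0, 0, 0, 0]])

```text
time: 10.1
tool_pos: [0.5695, 0.2096, 0.0625]
orientation: [1.0, 0.017, -0.002, -0.003]
wrist_force: [0.1, -0.1, -3.9]
grip_width: 0.575
```

```bash
python3 - <<'E'
from h import *
to([.567,.2,.032],.015)
a=snap('scene','s4');b=snap('side','d4');w=snap('wrist','w4')
c=lambda im,x,y,w,h,W,H:cv2.resize(im['color'][y:y+h,x:x+w,::-1],(W,H),interpolation=cv2.INTER_CUBIC)
cv2.imwrite('pics/c4.png',np.vstack([np.hstack([c(a,300,180,120,90,400,300),c(w,0,0,560,420,400,300)]),np.hstack([c(b,220,150,120,90,400,300),c(a,195,205,120,90,400,300)])]))
E
```

```text
tool cm [-0.27  0.97  3.05] yaw 0.0345 tilt [-0.005   0.0058] turn 0.0195
t 10.1 pos [0.5695 0.2096 0.0625] F [ 0.11 -0.1  -3.92] T [ 0.074 -0.035  0.015] g 0.575 q7 -2.14
```

View pics/c4.png

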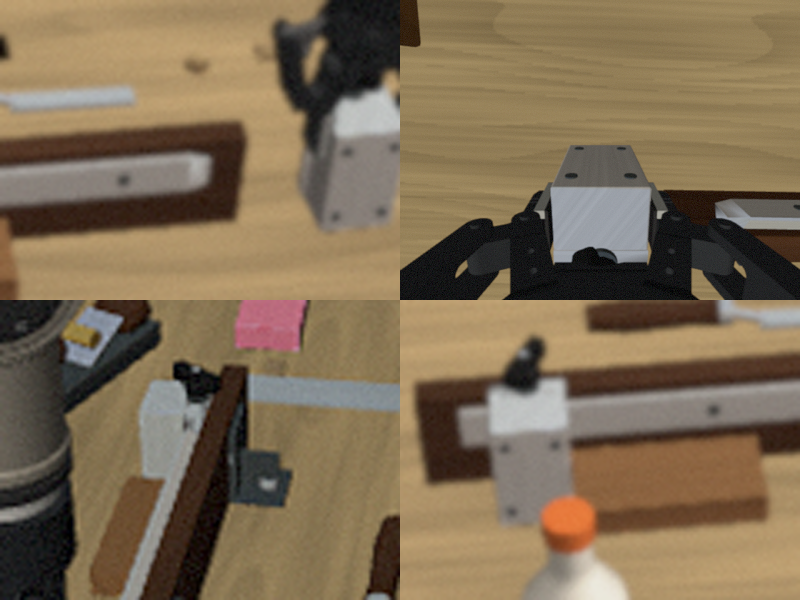

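```bash
python3 - <<'E'
from h import *
w=load('w4')
im=w['color'][250:380,360:560,::-1]
cv2.imwrite('pics/c5.png',cv2.resize(im,(800,520),interpolation=cv2.INTER_CUBIC))
# predicted pixel of rail end pts in this crop
for n,X in dict(endtop=[.5525,.1175,.074],fr=[.5525,.05,.074],fencefront=[.5395,.1475,.078],fb=[.5175,.1475,.078],blockF=[.588,.1846,.118]).items(): print(n,((proj(w,X)-[360,250])*4).round(0))
E
```

```text
endtop [414. 191.]
fr [951. 209.]
fencefront [172. 293.]
fb [150. 441.]
blockF [-26.  63.]
```

View pics/c5.png

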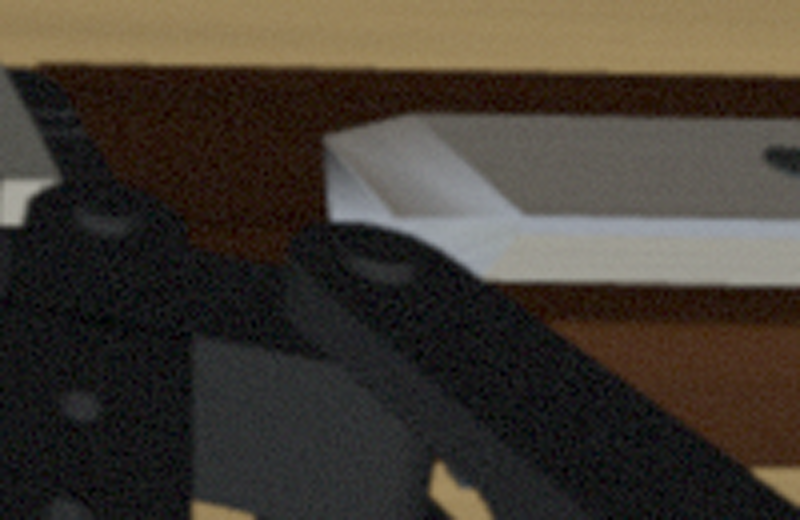

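```bash
python3 - <<'E'
from h import *
w=load('w4');P=lambda u,v,z:onz(w,360+u/4,250+v/4,z).round(4)
for n,u,v,z,fx in(('rail fr top',520,217,.074,-24),('rail fr top',800,218,.074,-24),('rail fr bot',410,114,.046,-24),('rail fr bot',800,119,.046,-24),('fence fr top',560,320,.078,-11),('fence fr top',800,322,.078,-11),('fence bot',60,66,0,-11),('fence bot',800,76,0,-11),('fence back top',790,468,.078,11)):
    p=P(u,v,z);print(n,p,'origin x line at that y:',round(p[0]+fx/1000,4))
# held block, w4 crop coordinates (400x300 at 1.4)
Q=lambda u,v,z:onz(w,(u-400)*1.4,v*1.4,z).round(4)
for zb in(.0345,): print('block',Q(552,186,.084+zb),Q(650,186,.084+zb),Q(572,146,zb),Q(633,146,zb),'tool',sensors.get_obs()['tool_pos'])
E
```

```text
rail fr top [0.5494 0.1036 0.074 ] origin x line at that y: 0.5254
rail fr top [0.5506 0.0686 0.074 ] origin x line at that y: 0.5266
rail fr bot [0.5494 0.1035 0.046 ] origin x line at that y: 0.5254
rail fr bot [0.5507 0.047  0.046 ] origin x line at that y: 0.5267
fence fr top [0.5374 0.0985 0.078 ] origin x line at that y: 0.5264
fence fr top [0.5383 0.0685 0.078 ] origin x line at that y: 0.5273
fence bot [0.534 0.141 0.   ] origin x line at that y: 0.523
fence bot [0.537 0.008 0.   ] origin x line at that y: 0.526
fence back top [0.5166 0.0642 0.078 ] origin x line at that y: 0.5276
block [0.5885 0.2337 0.1185] [0.5902 0.1861 0.1185] [0.5862 0.2338 0.0345] [0.588  0.1841 0.0345] tool [0.56943724 0.2095803  0.06247781]
```

>>> play_rows(deltas=[[-0.1, 1, 0.8, 0.015], [0, 1, 0.8, 0], [0, 0.7, 0.8, 0], [0, 0, 0.4, 0], [0, 0, 0, 0], [0, 0, 0, 0]])

```text
time: 11.0
tool_pos: [0.5683, 0.1811, 0.0316]
orientation: [1.0, 0.01, -0.003, -0.003]
wrist_force: [0.1, -1.4, -4.6]
grip_width: 0.574
```

```bash
python3 - <<'E'
from h import *
to([.5672,.16,.032],.02)
E
```

```text
tool cm [-0.15  2.11 -0.05] yaw 0.0193 tilt [-0.0063  0.0052] turn -0.0007
t 11.0 pos [0.5683 0.1811 0.0316] F [ 0.13 -1.41 -4.59] T [ 0.022 -0.032  0.049] g 0.574 q7 -2.12
```

>>> play_rows(deltas=[[-0.1, 1, 0, 0], [0, 1, 0, 0], [0, 0.8, 0, 0], [0, 0.5, 0, 0], [0, 0.3, 0, 0], [0, 0, 0, 0]])

```text
time: 11.75
tool_pos: [0.5687, 0.1423, 0.0322]
orientation: [1.0, 0.009, -0.002, -0.003]
wrist_force: [0.3, 0.2, -4.5]
grip_width: 0.573
```

```bash
python3 - <<'E'
from h import *
to([.568,.13,.032],.02)
E
```

```text
tool cm [-0.09  1.23  0.01] yaw 0.0186 tilt [-0.0047  0.0054] turn -0.0014
t 11.75 pos [0.5687 0.1423 0.0322] F [ 0.28  0.16 -4.52] T [ 0.002 -0.061  0.019] g 0.573 q7 -2.06
```

>>> play_rows(deltas=[[-0.07, 0.2, 0, 0], [0, 0.4, 0, 0], [0, 0.4, 0, 0], [0, 0.3, 0, 0], [0, 0, 0, 0]])

```text
time: 12.38
tool_pos: [0.5681, 0.1291, 0.0321]
orientation: [1.0, 0.01, -0.002, -0.003]
wrist_force: [0.3, 0.3, -5.9]
grip_width: 0.573
```

```bash
python3 - <<'E'
from h import *
to([.5685,.115,.032],.02)
E
```

```text
tool cm [0.01 1.41 0.  ] yaw 0.0197 tilt [-0.0048  0.0057] turn -0.0003
t 12.375 pos [0.5681 0.1291 0.0321] F [ 0.32  0.25 -5.94] T [-0.036 -0.046  0.013] g 0.573 q7 -2.04
```

Entering freely so far. Continue onto the rail.

>>> play_rows(deltas=[[0.02, 0.5, 0, 0], [0.01, 0.5, 0, 0], [0, 0.5, 0, 0], [0.01, 0.5, 0, 0], [0, 0, 0, 0]])

```text
time: 13.0
tool_pos: [0.569, 0.1073, 0.032]
orientation: [1.0, 0.01, -0.002, -0.003]
wrist_force: [-0.1, 0.1, -4.7]
grip_width: 0.573
```

```bash
python3 - <<'E'
from h import *
to([.5698,.06,.032],.02)
E
```

```text
tool cm [-0.02  4.73 -0.03] yaw 0.0192 tilt [-0.0047  0.0055] turn -0.0008
t 13.0 pos [0.569  0.1073 0.032 ] F [-0.15  0.15 -4.74] T [ 0.004 -0.072  0.039] g 0.573 q7 -2.0
```

>>> play_rows(deltas=[[0, 0.7, 0, 0], [0, 0.8, 0, 0], [0, 0.8, 0, 0], [0, 0.8, 0, 0], [0, 0.8, 0, 0], [0, 0.4, 0, 0], [0, 0, 0, 0]])

```text
time: 13.88
tool_pos: [0.5697, 0.061, 0.0318]
orientation: [1.0, 0.009, -0.002, -0.003]
wrist_force: [0.1, -0.2, -4.3]
grip_width: 0.576
```

```bash
python3 - <<'E'
from h import *
to([.5705,.025,.032],.02)
a=snap('scene','s5')
im=a['color'][200:290,200:380,::-1]
cv2.imwrite('pics/c6.png',cv2.resize(im,(800,400),interpolation=cv2.INTER_CUBIC))
E
```

```text
tool cm [ 0.01  3.61 -0.04] yaw 0.0189 tilt [-0.005   0.0055] turn -0.0011
t 13.875 pos [0.5697 0.061  0.0318] F [ 0.06 -0.22 -4.31] T [-0.048  0.043  0.003] g 0.576 q7 -1.93
```

View pics/c6.png

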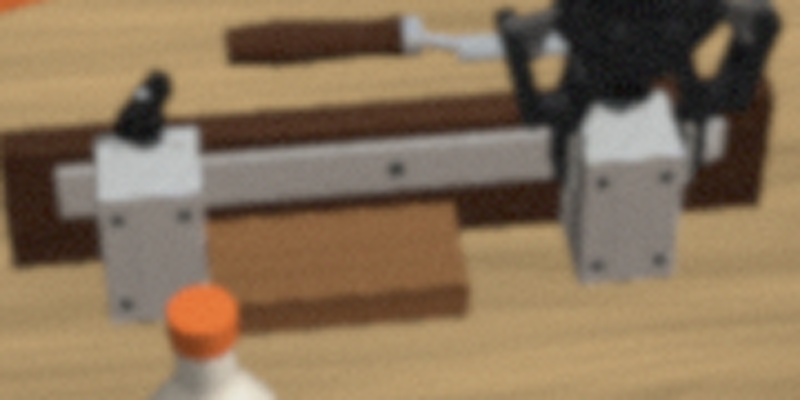

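>>> play_rows(deltas=[[0, 0.8, 0, 0], [0, 0.8, 0, 0], [0, 0.8, 0, 0], [0, 0.8, 0, 0], [0.02, 0.6, 0, 0], [0, 0.4, 0, 0], [0, 0, 0, 0], [0, 0, 0, 0]])

```text
time: 14.92
tool_pos: [0.5706, 0.0169, 0.0317]
orientation: [1.0, 0.01, -0.003, -0.003]
wrist_force: [-1.2, 0.1, -3.7]
grip_width: 0.572
```

```bash
python3 - <<'E'
from h import *
to([.571,.003,.032],.02)
a=load('s5');P=lambda u,v,z:onz(a,200+u/4.444,200+v/4.444,z).round(4)
print(P(468,313,0),P(466,284,.024),P(457,202,.024),'loose stop front corners',P(576,163,.088),P(685,156,.088),'grip y then .061')
E
```

```text
tool cm [ 0.02  1.39 -0.04] yaw 0.0196 tilt [-0.0054  0.0059] turn -0.0004
t 14.925 pos [0.5706 0.0169 0.0317] F [-1.19  0.07 -3.7 ] T [ 0.018  0.187 -0.037] g 0.572 q7 -1.85
[ 0.6006 -0.0207  0.    ] [ 0.6043 -0.0228  0.024 ] [ 0.543 -0.019  0.024] loose stop front corners [0.5924 0.0313 0.088 ] [0.593 0.085 0.088] grip y then .061
```

>>> play_rows(deltas=[[0.02, 0.3, 0, 0], [0, 0.3, 0, 0], [0, 0.2, 0, 0], [0, 0, 0, 0]])

```text
time: 15.42
tool_pos: [0.5708, 0.0097, 0.0317]
orientation: [1.0, 0.01, -0.003, -0.003]
wrist_force: [-1.5, 0.8, -2.7]
grip_width: 0.574
```

>>> play_rows(deltas=[[0, 0.15, 0, 0], [0, 0, 0, 0]])

```text
time: 15.68
tool_pos: [0.5708, 0.0081, 0.0317]
orientation: [1.0, 0.011, -0.003, -0.003]
wrist_force: [-1.2, -0.5, -2.3]
grip_width: 0.577
```

>>> play_rows(deltas=[[0, 0.15, 0, 0], [0, 0, 0, 0]])

```text
time: 15.92
tool_pos: [0.5708, 0.0065, 0.0317]
orientation: [1.0, 0.011, -0.003, -0.003]
wrist_force: [-1.6, 0.3, -2.7]
grip_width: 0.575
```

>>> play_rows(deltas=[[0, 0.12, 0, 0], [0, 0, 0, 0]])

```text
time: 16.18
tool_pos: [0.5708, 0.0052, 0.0317]
orientation: [1.0, 0.011, -0.003, -0.003]
wrist_force: [-1.4, 0.2, -2.2]
grip_width: 0.575
```

>>> play_rows(deltas=[[0, 0.12, 0, 0], [0, 0, 0, 0]])

```text
time: 16.42
tool_pos: [0.5709, 0.004, 0.0317]
orientation: [1.0, 0.011, -0.003, -0.003]
wrist_force: [-1.1, -0.5, -2.9]
grip_width: 0.575
```

>>> play_rows(deltas=[[0, 0.1, 0, 0], [0, 0, 0, 0]])

```text
time: 16.68
tool_pos: [0.5708, 0.003, 0.0317]
orientation: [1.0, 0.011, -0.003, -0.003]
wrist_force: [-0.5, 0.6, -3.2]
grip_width: 0.569
```

>>> play_rows(deltas=[[0, 0.1, 0, 0], [0, 0, 0, 0]])

```text
time: 16.92
tool_pos: [0.5709, 0.0027, 0.0317]
orientation: [1.0, 0.011, -0.003, -0.004]
wrist_force: [-1.9, 0.6, -3.0]
grip_width: 0.572
```

>>> play_rows(deltas=[[0, 0.1, 0, 0], [0, 0, 0, 0]])

```text
time: 17.18
tool_pos: [0.5709, 0.0027, 0.0317]
orientation: [1.0, 0.011, -0.003, -0.004]
wrist_force: [-1.8, 1.1, -3.1]
grip_width: 0.574
```

>>> play_rows(deltas=[[0, 0.1, 0, 0], [0, 0, 0, 0]])

```text
time: 17.42
tool_pos: [0.5709, 0.0027, 0.0317]
orientation: [1.0, 0.012, -0.003, -0.005]
wrist_force: [-1.2, 2.7, -3.1]
grip_width: 0.574
```

Contact at y = 0.0027. I'll hold a light steady push.

>>> play_rows(deltas=[[0, 0.12, 0, 0], [0, 0.12, 0, 0], [0, 0.12, 0, 0]])

```text
time: 17.8
tool_pos: [0.5708, 0.0026, 0.0318]
orientation: [1.0, 0.012, -0.003, -0.007]
wrist_force: [-2.1, 5.5, -3.2]
grip_width: 0.577
```

```bash
python3 - <<'E'
from h import *
to([.571,.003,.032],.02)
E
```

```text
tool cm [ 0.02 -0.04 -0.02] yaw 0.0248 tilt [-0.0056  0.0136] turn 0.0048
t 17.8 pos [0.5708 0.0026 0.0318] F [-2.09  5.49 -3.24] T [ 1.244  0.396 -0.063] g 0.577 q7 -1.81
```

>>> play_rows(deltas=[[0, 0.08, 0, 0], [0, 0, 0, 0], [0, 0, 0, 0]])

```text
time: 18.18
tool_pos: [0.5708, 0.0027, 0.0318]
orientation: [1.0, 0.013, -0.003, -0.007]
wrist_force: [-1.6, 4.6, -2.4]
grip_width: 0.575
```

>>> play_rows(deltas=[[0, 0, 0, 0], [0, 0, 0, 0], [0, 0, 0, 0], [0, 0, 0, 0], [0, 0, 0, 0]], grip=0)

```text
time: 18.8
tool_pos: [0.5738, -0.001, 0.0333]
orientation: [1.0, 0.011, -0.0, -0.006]
wrist_force: [0.1, 0.0, 0.7]
grip_width: 1.0
```

>>> play_rows(deltas=[[0, 0, -1.5, 0], [0, 0, -2.5, 0], [0, 0, -2.5, 0], [0, 0, -2.5, 0], [0, 0, -1, 0], [0, 0, 0, 0], [0, 0, 0, 0]])

```text
time: 19.68
tool_pos: [0.5738, -0.0019, 0.1397]
orientation: [1.0, 0.012, 0.001, -0.006]
wrist_force: [-0.1, -0.2, -0.5]
grip_width: 1.001
```

```bash
python3 - <<'E'
from h import *
to([.546,.003,.09],.02)
w=snap('wrist','w5');a=snap('scene','s6')
c=lambda im,x,y,w,h,W,H:cv2.resize(im['color'][y:y+h,x:x+w,::-1],(W,H),interpolation=cv2.INTER_CUBIC)
cv2.imwrite('pics/c7.png',np.vstack([c(w,140,130,280,168,750,450),c(a,200,205,180,40,675,150) if 0 else c(a,250,205,120,24,750,150)]))
E
```

```text
tool cm [-2.78 -0.5   4.97] yaw 0.0234 tilt [0.0012 0.0113] turn 0.0034
t 19.675 pos [ 0.5738 -0.0019  0.1397] F [-0.15 -0.2  -0.5 ] T [0.007 0.002 0.036] g 1.001 q7 -1.76
```

View pics/c7.png

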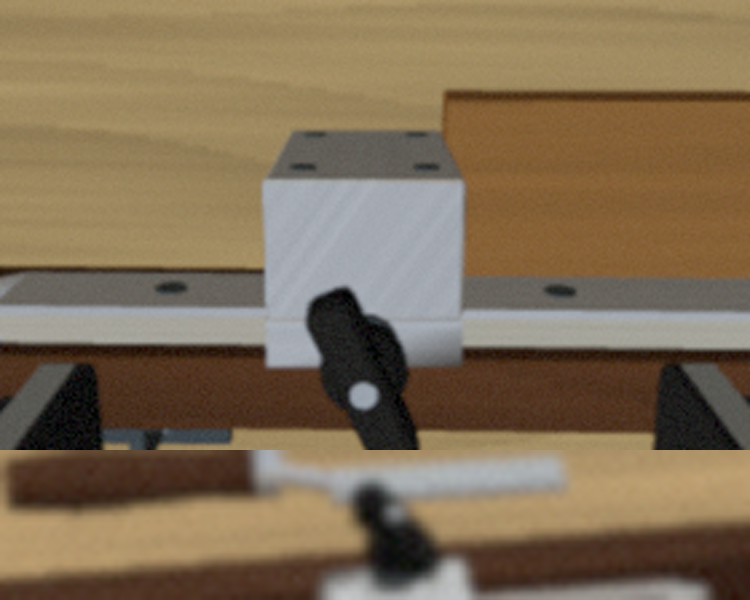

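Wrist view: the stop sits on the rail, its +y face meeting the sample end at about (450,150). The knob's pale dot is at (363,396) and its bar's front end at (333,297).

```bash
python3 - <<'E'
from h import *
w=load('w5');P=lambda u,v,z:onz(w,140+u/2.679,130+v/2.679,z)
for q in((264,180),(463,180),(463,367),(266,367)):print(P(*q,.088).round(4))
c=P(363,396,.118);e=P(331,294,.118);print('dot',c.round(4),'end',e.round(4),np.linalg.norm((c-e)[:2]),'yaw',np.arctan2(*(e-c)[[1,0]]))
for l,r in(((308,310),(352,292)),):print('end edge yaw',np.arctan2(*(P(*r,.118)-P(*l,.118))[[1,0]])+np.pi/2)
print('side edges', [np.arctan2(*(P(*a,.118)-P(*b,.118))[[1,0]]) for a,b in(((352,292),(417,430)),((310,312),(362,448)))])
k=c;to([k[0],k[1],.09],.02)
E
```

```text
[0.5896 0.0265 0.088 ]
[ 0.5908 -0.0217  0.088 ]
[ 0.5416 -0.0241  0.088 ]
[0.5402 0.0265 0.088 ]
dot [0.5478 0.0009 0.118 ] end [0.5718 0.0083 0.118 ] 0.025157532481735627 yaw 0.2980679438721836
end edge yaw 0.43521952065465275
side edges [np.float64(0.43496068906503543), np.float64(0.3498533757167915)]
tool cm [-2.59 -0.28  4.94] yaw 0.0234 tilt [0.0005 0.0113] turn 0.0034
t 19.775 pos [ 0.5737 -0.0019  0.1394] F [-0.27  0.61 -0.28] T [-0.048  0.027  0.003] g 1.001 q7 -1.76
```

>>> play_rows(deltas=[[-1.3, -0.2, 0, -0.17], [-1.3, 0, 0, -0.17], [0, 0, 0, 0], [0, 0, 0, 0]])

```text
time: 20.27
tool_pos: [0.5462, -0.0026, 0.1365]
orientation: [0.983, 0.183, -0.001, -0.006]
wrist_force: [0.6, 0.2, -0.3]
grip_width: 0.999
```

```bash
python3 - <<'E'
from h import *
to([.547,.0015,.072],.36)
E
```

```text
tool cm [ 0.22 -0.27  6.45] yaw 0.3686 tilt [-0.0041  0.0117] turn 0.0086
t 20.275 pos [ 0.5462 -0.0026  0.1365] F [ 0.57  0.21 -0.3 ] T [ 0.027 -0.054  0.019] g 0.999 q7 -1.44
```

>>> play_rows(deltas=[[0.2, -0.3, 0.5, 0], [0, 0, 1.5, 0], [0, 0, 1.5, 0], [0, 0, 1.5, 0], [0, 0, 1, 0], [0, 0, 0.2, 0], [0, 0, 0, 0]])

```text
time: 21.15
tool_pos: [0.5468, 0.0025, 0.0685]
orientation: [0.983, 0.182, -0.002, -0.006]
wrist_force: [0.7, 0.2, 0.5]
grip_width: 0.998
```

```bash
python3 - <<'E'
from h import *
to([.547,.0015,.072],.36)
w=snap('wrist','w6')
cv2.imwrite('pics/c8.png',w['color'][120:420,80:480,::-1])
E
```

```text
tool cm [-0.02  0.1  -0.35] yaw 0.3651 tilt [-0.0064  0.012 ] turn 0.0051
t 21.15 pos [0.5468 0.0025 0.0685] F [0.69 0.2  0.52] T [-0.069 -0.015  0.074] g 0.998 q7 -1.5
```

View pics/c8.png

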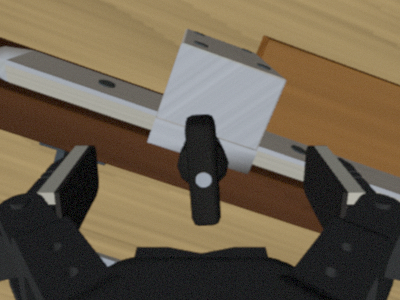

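The bar is upright in the image at u≈203 and centred between the fingers (mid 201). I'll lift 3 mm and close.

>>> play_rows(deltas=[[0, 0.05, -0.3, 0], [0, 0, 0, 0], [0, 0, 0, 0], [0, 0, 0, 0], [0, 0, 0, 0], [0, 0, 0, 0], [0, 0, 0, 0], [0, 0, 0, 0]], grip=255, grip_force=50)

```text
time: 22.2
tool_pos: [0.5481, 0.002, 0.0736]
orientation: [0.983, 0.181, -0.001, -0.006]
wrist_force: [-0.6, 0.5, 1.0]
grip_width: 0.215
```

```bash
python3 - <<'E'
from h import *
to([.547,.0015,.072],.36)
E
```

```text
tool cm [-0.12  0.01  0.16] yaw 0.3648 tilt [-0.0034  0.012 ] turn 0.0048
t 22.2 pos [0.5481 0.002  0.0736] F [-0.59  0.53  1.04] T [-0.014  0.126  0.004] g 0.215 q7 -1.49
```

Opening of 18 mm suggests the tips took the wider hub below the bar. I'll re-grip higher.

>>> play_rows(deltas=[[0, 0, 0, 0], [0, 0, 0, 0], [0, 0, -0.4, 0], [0, 0, -0.4, 0], [0, 0, 0, 0], [0, 0, 0, 0]], grip=110)

```text
time: 22.95
tool_pos: [0.5483, 0.0018, 0.0822]
orientation: [0.983, 0.181, -0.0, -0.006]
wrist_force: [-0.0, -0.1, -0.1]
grip_width: 0.571
```

>>> play_rows(deltas=[[0, 0, 0, 0], [0, 0, 0, 0], [0, 0, 0, 0], [0, 0, 0, 0], [0, 0, 0, 0]], grip=255)

```text
time: 23.58
tool_pos: [0.5482, 0.0018, 0.0827]
orientation: [0.983, 0.182, -0.001, -0.006]
wrist_force: [-0.1, -0.6, 1.8]
grip_width: 0.121
```

```bash
python3 - <<'E'
from h import *
to([.547,.0015,.082],.36)
E
```

```text
tool cm [-0.12 -0.01  0.07] yaw 0.3653 tilt [-0.0033  0.0116] turn 0.0053
t 23.575 pos [0.5482 0.0018 0.0827] F [-0.13 -0.59  1.76] T [-0.058  0.147  0.06 ] g 0.121 q7 -1.49
```

>>> play_rows(deltas=[[0, 0, 0, 0.1], [0, 0, 0, 0.1], [0, 0, 0, 0.1], [0, 0, 0, 0.1]])

```text
time: 24.08
tool_pos: [0.5475, 0.0015, 0.0823]
orientation: [1.0, -0.023, -0.002, -0.006]
wrist_force: [-2.2, -0.2, 1.5]
grip_width: 0.127
```

```bash
python3 - <<'E'
from h import *
to([.5482,.0018,.0827],.36)
E
```

```text
tool cm [ 0.07 -0.03 -0.04] yaw -0.0455 tilt [-0.0047  0.0111] turn -0.4055
t 24.075 pos [0.5475 0.0015 0.0823] F [-2.22 -0.18  1.46] T [-0.23   0.288  0.209] g 0.127 q7 -1.84
```

>>> play_rows(deltas=[[0, 0, 0, 0.08], [0, 0, 0, 0]])

```text
time: 24.32
tool_pos: [0.5471, 0.0016, 0.0822]
orientation: [0.998, -0.063, -0.003, -0.005]
wrist_force: [-0.4, -0.1, 2.6]
grip_width: 0.118
```

```bash
python3 - <<'E'
from h import *
to([.5482,.0018,.0827],.365)
E
```

```text
tool cm [ 0.1  -0.03 -0.05] yaw -0.1267 tilt [-0.0054  0.0105] turn -0.4917
t 24.325 pos [0.5471 0.0016 0.0822] F [-0.35 -0.13  2.58] T [-0.231  0.181  0.097] g 0.118 q7 -1.92
```

>>> play_rows(deltas=[[0, 0, 0, 0.08], [0, 0, 0, 0]])

```text
time: 24.58
tool_pos: [0.547, 0.0016, 0.0821]
orientation: [0.995, -0.102, -0.003, -0.005]
wrist_force: [-1.3, -1.1, 2.7]
grip_width: 0.121
```

```bash
python3 - <<'E'
from h import *
to([.5482,.0018,.0827],.365)
E
```

```text
tool cm [ 0.11 -0.05 -0.06] yaw -0.2039 tilt [-0.0056  0.0102] turn -0.5689
t 24.575 pos [0.547  0.0016 0.0821] F [-1.27 -1.06  2.69] T [-0.188  0.263  0.147] g 0.121 q7 -1.98
```

>>> play_rows(deltas=[[0, 0, 0, 0.06], [0, 0, 0, 0.06]])

```text
time: 24.82
tool_pos: [0.5469, 0.0015, 0.0821]
orientation: [0.987, -0.16, -0.004, -0.004]
wrist_force: [-1.1, -1.0, 3.7]
grip_width: 0.12
```

```bash
cat > t.py <<'E'
from h import *
o=sensors.get_obs();to([.547,.0016,.082],.365,o)
E
python3 t.py
```

```text
tool cm [ 0.01 -0.01  0.01] yaw -0.3206 tilt [-0.006   0.0101] turn -0.6856
t 24.825 pos [0.5469 0.0015 0.0821] F [-1.07 -1.01  3.65] T [-0.277  0.285  0.284] g 0.12 q7 -2.09
```

>>> play_rows(deltas=[[0, 0, 0, 0.06], [0, 0, 0, 0.06]])

```text
time: 25.08
tool_pos: [0.5467, 0.002, 0.0823]
orientation: [0.976, -0.217, -0.004, -0.004]
wrist_force: [-1.0, -0.9, 2.0]
grip_width: 0.118
```

```bash
python3 t.py
```

```text
tool cm [0.04 0.02 0.03] yaw -0.4377 tilt [-0.0062  0.0104] turn -0.8027
t 25.075 pos [0.5467 0.002  0.0823] F [-1.02 -0.92  2.02] T [-0.363  0.191  0.297] g 0.118 q7 -2.19
```

>>> play_rows(deltas=[[0, 0, 0, 0.06]])

```text
time: 25.2
tool_pos: [0.5467, 0.0019, 0.0822]
orientation: [0.969, -0.246, -0.004, -0.004]
wrist_force: [-0.8, -1.1, 2.0]
grip_width: 0.121
```

```bash
python3 t.py
```

```text
tool cm [0.04 0.01 0.02] yaw -0.4964 tilt [-0.0062  0.0103] turn -0.8614
t 25.2 pos [0.5467 0.0019 0.0822] F [-0.77 -1.07  2.03] T [-0.199  0.165  0.296] g 0.121 q7 -2.24
```

>>> play_rows(deltas=[[0, 0, 0, 0.05]])

```text
time: 25.32
tool_pos: [0.5467, 0.0018, 0.0822]
orientation: [0.963, -0.269, -0.004, -0.004]
wrist_force: [-1.4, -0.1, 2.3]
grip_width: 0.122
```

```bash
python3 t.py
```

```text
tool cm [0.04 0.   0.02] yaw -0.5447 tilt [-0.0063  0.0101] turn -0.9097
t 25.325 pos [0.5467 0.0018 0.0822] F [-1.41 -0.07  2.35] T [-0.185  0.191  0.293] g 0.122 q7 -2.28
```

>>> play_rows(deltas=[[0, 0, 0, 0.05]])

```text
time: 25.45
tool_pos: [0.5467, 0.0018, 0.0822]
orientation: [0.956, -0.292, -0.004, -0.004]
wrist_force: [-1.3, -0.7, 2.4]
grip_width: 0.126
```

```bash
python3 t.py
```

```text
tool cm [ 0.04 -0.    0.02] yaw -0.5928 tilt [-0.0063  0.0099] turn -0.9578
t 25.45 pos [0.5467 0.0018 0.0822] F [-1.31 -0.67  2.44] T [-0.212  0.236  0.322] g 0.126 q7 -2.32
```

>>> play_rows(deltas=[[0, 0, 0, 0.05]])

```text
time: 25.58
tool_pos: [0.5466, 0.0017, 0.0822]
orientation: [0.949, -0.315, -0.005, -0.004]
wrist_force: [-1.5, 0.6, 1.9]
grip_width: 0.125
```

```bash
python3 t.py
```

```text
tool cm [ 0.04 -0.01  0.02] yaw -0.6409 tilt [-0.0064  0.0098] turn -1.0059
t 25.575 pos [0.5466 0.0017 0.0822] F [-1.5   0.59  1.92] T [-0.168  0.173  0.352] g 0.125 q7 -2.37
```

>>> play_rows(deltas=[[0, 0, 0, 0.05]])

```text
time: 25.7
tool_pos: [0.5466, 0.0017, 0.0821]
orientation: [0.941, -0.338, -0.005, -0.003]
wrist_force: [-1.6, -1.3, 2.8]
grip_width: 0.122
```

```bash
python3 t.py
```

```text
tool cm [ 0.04 -0.02  0.01] yaw -0.6888 tilt [-0.0066  0.0095] turn -1.0538
t 25.7 pos [0.5466 0.0017 0.0821] F [-1.63 -1.3   2.77] T [-0.216  0.173  0.385] g 0.122 q7 -2.41
```

>>> play_rows(deltas=[[0, 0, 0, 0]])

```text
time: 25.82
tool_pos: [0.5466, 0.0017, 0.0822]
orientation: [0.942, -0.336, -0.005, -0.003]
wrist_force: [-1.1, 0.3, 3.3]
grip_width: 0.12
```

```bash
python3 t.py
```

```text
tool cm [ 0.04 -0.02  0.02] yaw -0.686 tilt [-0.0065  0.0094] turn -1.051
t 25.825 pos [0.5466 0.0017 0.0822] F [-1.13  0.27  3.32] T [-0.211  0.179  0.23 ] g 0.12 q7 -2.41
```

>>> play_rows(deltas=[[0, 0, 0, 0.05]])

```text
time: 25.95
tool_pos: [0.5465, 0.0016, 0.0821]
orientation: [0.933, -0.359, -0.005, -0.003]
wrist_force: [-1.3, -0.4, 3.7]
grip_width: 0.119
```

```bash
python3 t.py
```

```text
tool cm [ 0.04 -0.03  0.01] yaw -0.7337 tilt [-0.0066  0.0093] turn -1.0987
t 25.95 pos [0.5465 0.0016 0.0821] F [-1.32 -0.38  3.68] T [-0.29   0.254  0.399] g 0.119 q7 -2.45
```

>>> play_rows(deltas=[[0, 0, 0, 0.04]])

```text
time: 26.08
tool_pos: [0.5465, 0.0016, 0.0821]
orientation: [0.926, -0.377, -0.005, -0.003]
wrist_force: [-1.5, -0.2, 2.7]
grip_width: 0.121
```

```bash
python3 t.py
```

```text
tool cm [ 0.04 -0.04  0.01] yaw -0.7728 tilt [-0.0068  0.0092] turn -1.1378
t 26.075 pos [0.5465 0.0016 0.0821] F [-1.48 -0.22  2.72] T [-0.28   0.242  0.429] g 0.121 q7 -2.48
```

Torque peaks at about 0.43 N m against about 0.15 drag (plateau 0.29), so hand-tight. Releasing and lifting off.

>>> play_rows(deltas=[[0, 0, 0, 0], [0, 0, 0, 0]])

```text
time: 26.32
tool_pos: [0.5465, 0.0016, 0.0821]
orientation: [0.927, -0.376, -0.005, -0.003]
wrist_force: [-0.9, -1.0, 3.2]
grip_width: 0.127
```

>>> play_rows(deltas=[[0, 0, 0, 0], [0, 0, 0, 0], [0, 0, 0, 0], [0, 0, 0, 0]], grip=110)

```text
time: 26.82
tool_pos: [0.5467, 0.0018, 0.0816]
orientation: [0.927, -0.376, -0.005, -0.003]
wrist_force: [0.2, 0.3, 0.5]
grip_width: 0.567
```

>>> play_rows(deltas=[[0, 0, -1, 0], [0, 0, -1.5, 0], [0, 0, -2, 0], [0, 0, -2, 0.0], [0, 0, -2, -0.15], [0, 0, 0, -0.18], [0, 0, 0, -0.18], [0, 0, 0, -0.18], [0, 0, 0, -0.1], [0, 0, 0, 0], [0, 0, 0, 0]])

```text
time: 28.2
tool_pos: [0.5504, 0.0006, 0.1817]
orientation: [1.0, 0.02, 0.003, -0.005]
wrist_force: [-0.3, 0.3, 0.1]
grip_width: 0.569
```

```bash
python3 - <<'E'
from h import *
to([.571,.0027,.14],.02)
w=snap('wrist','w7');s=snap('scene','s7')
# straightness: sample/stop gap: top view along rows at z=.024 line ahead of stop; compare stop edges before (w5) and now by projecting known corners
for n in('w5','w7'):
    q=load(n);h=cv2.cvtColor(q['color'],cv2.COLOR_RGB2HSV).astype(int)
    u0,v0=proj(q,[.5915,.0026,.088]);ul,vl=proj(q,[.571,.0026,.088])
    row=h[int(vl)-6:int(vl)+7,:,1].mean(0)   # saturation: grey block low
    g=np.where(row<60)[0]; g=g[abs(g-ul)<60]
    print(n,'block edges y:',[onz(q,x,vl,.088)[1].round(4) for x in(g.min(),g.max()+1)])
    # sample end edge beyond the block front (x=.596, z=.024): bench/sample transition
    line=[(y,h[tuple(np.array(proj(q,[.5975,y,.024])).round().astype(int)[::-1])]) for y in np.arange(-.035,-.010,.001)]
    print([(round(y,3),int(c[0]),int(c[1]),int(c[2])) for y,c in line][::2])
E
```

```text
tool cm [ 2.04 -0.08  4.19] yaw 0.0404 tilt [0.006  0.0097] turn 0.0204
t 28.2 pos [0.5504 0.0006 0.1817] F [-0.26  0.31  0.1 ] T [-0.017  0.013 -0.037] g 0.569 q7 -1.71
w5 block edges y: [np.float64(0.027), np.float64(-0.0228)]
[(np.float64(-0.035), 17, 160, 131), (np.float64(-0.033), 16, 154, 134), (np.float64(-0.031), 16, 147, 135), (np.float64(-0.029), 16, 150, 134), (np.float64(-0.027), 16, 157, 133), (np.float64(-0.025), 16, 155, 132), (np.float64(-0.023), 16, 149, 135), (np.float64(-0.021), 15, 169, 118), (np.float64(-0.019), 18, 101, 146), (np.float64(-0.017), 19, 100, 150), (np.float64(-0.015), 19, 100, 151), (np.float64(-0.013), 19, 101, 152), (np.float64(-0.011), 20, 105, 150)]
w7 block edges y: [np.float64(0.0281), np.float64(-0.0222)]
[(np.float64(-0.035), 16, 158, 137), (np.float64(-0.033), 17, 157, 140), (np.float64(-0.031), 16, 147, 139), (np.float64(-0.029), 16, 144, 140), (np.float64(-0.027), 16, 149, 142), (np.float64(-0.025), 17, 149, 137), (np.float64(-0.023), 16, 153, 135), (np.float64(-0.021), 16, 168, 126), (np.float64(-0.019), 19, 109, 152), (np.float64(-0.017), 20, 100, 161), (np.float64(-0.015), 20, 103, 159), (np.float64(-0.013), 20, 98, 161), (np.float64(-0.011), 20, 99, 159)]
```

>>> play_rows(deltas=[[1, 0.1, 1, 0.02], [1.3, 0.1, 1.5, 0], [0, 0, 1.4, 0], [0, 0, 0.3, 0], [0, 0, 0, 0], [0, 0, 0, 0]], grip=0)

```text
time: 29.05
tool_pos: [0.5746, -0.0001, 0.135]
orientation: [1.0, 0.009, 0.001, -0.005]
wrist_force: [-0.4, -0.5, 0.8]
grip_width: 1.004
```

```bash
python3 - <<'E'
from h import *
to([.5738,-.0019,.1397],.0234)
snap('wrist','w8')
def edge(q,x,z,ylo,yhi,ch):
    ys=np.arange(ylo,yhi,.0002);im=q['color'].astype(np.float32)
    pr=[]
    for dx in np.linspace(-.004,.004,9):
        uv=np.array([proj(q,[x+dx,y,z]) for y in ys],np.float32)
        s=cv2.remap(cv2.GaussianBlur(im,(3,3),0),uv[:,0].copy(),uv[:,1].copy(),cv2.INTER_LINEAR).reshape(-1,3)
        pr.append(s[:,0]-s[:,2])
    p=np.mean(pr,0);g=np.abs(np.gradient(p));g[g<g.max()*.4]=0
    return (ys*g).sum()/g.sum()
for n in('w5','w8'):
    q=load(n)
    r=edge(q,.577,.088,-.032,-.012,0);l=edge(q,.577,.088,.016,.036,0)
    print(n,'block +y edge',r.round(4),'-y edge',l.round(4),'width',(l-r).round(4),'sample end at top',edge(q,.5955,.024,-.032,-.012,0).round(4))
E
```

```text
tool cm [-0.08  0.17 -0.47] yaw 0.0185 tilt [0.0029 0.0095] turn -0.0049
t 29.05 pos [ 5.746e-01 -1.000e-04  1.350e-01] F [-0.36 -0.47  0.84] T [0.018 0.033 0.009] g 1.004 q7 -1.74
w5 block +y edge -0.0225 -y edge 0.027 width 0.0495 sample end at top -0.02
w8 block +y edge -0.0219 -y edge 0.0284 width 0.0503 sample end at top -0.0202
```

>>> play_rows(deltas=[[-0.1, 0.2, -0.4, 0], [0, 0, 0, 0], [0, 0, 0, 0]])

```text
time: 29.48
tool_pos: [0.5742, -0.0025, 0.1406]
orientation: [1.0, 0.009, 0.003, -0.005]
wrist_force: [-0.2, -0.4, 0.5]
grip_width: 1.006
```

```bash
cat > m.py <<'E'
from h import *
import sys
def edge(q,x,z,ylo,yhi):
    ys=np.arange(ylo,yhi,.0002);im=cv2.GaussianBlur(q['color'].astype(np.float32),(3,3),0);pr=[]
    for dx in np.linspace(-.004,.004,9):
        uv=np.array([proj(q,[x+dx,y,z]) for y in ys],np.float32)
        s=cv2.remap(im,uv[:,0].copy(),uv[:,1].copy(),cv2.INTER_LINEAR).reshape(-1,3);pr.append(s[:,0]-s[:,2])
    p=np.mean(pr,0);g=np.abs(np.gradient(p));g[g<g.max()*.4]=0
    return round(float((ys*g).sum()/g.sum()),4)
def rep(n):
    q=load(n)
    print(n,[(x,edge(q,x,.088,-.032,-.012),edge(q,x,.088,.016,.036)) for x in(.566,.574,.582)],'sample',edge(q,.5955,.024,-.032,-.012))
E
python3 - <<'E'
from m import *
to([.5738,-.0019,.1397],.0234)
snap('wrist','w9');snap('scene','s9')
for n in('w5','w8','w9'):rep(n)
A=load('s6');u,v=proj(A,[.591,.002,.045]).astype(int);us,vs=proj(A,[.575,-.06,.024]).astype(int)
print(u,v,us,vs)
g=lambda n:cv2.cvtColor(load(n)['color'],cv2.COLOR_RGB2GRAY).astype(np.float32)
for n in('s7','s9'):
    for nm,(x,y,a,b) in dict(block=(u,v,18,20),sample=(us,vs,22,12),fence=(u+28,v-12,10,12)).items():
        p=g('s6')[y-b:y+b,x-a:x+a];r=g(n)[y-b:y+b,x-a:x+a]
        print(n,nm,cv2.phaseCorrelate(p,r,cv2.createHanningWindow(p.shape[::-1],cv2.CV_32F)))
print('px per mm y', proj(A,[.591,.0025,.045])-proj(A,[.591,.0015,.045]))
E
```

```text
tool cm [-0.04 -0.06  0.09] yaw 0.0183 tilt [0.0053 0.0095] turn -0.0051
t 29.475 pos [ 0.5742 -0.0025  0.1406] F [-0.17 -0.43  0.5 ] T [-0.056  0.009  0.007] g 1.006 q7 -1.73
w5 [(0.566, -0.0225, 0.0269), (0.574, -0.0225, 0.0269), (0.582, -0.0224, 0.0273)] sample -0.02
w8 [(0.566, -0.0218, 0.0281), (0.574, -0.0219, 0.0283), (0.582, -0.0218, 0.0284)] sample -0.0202
w9 [(0.566, -0.0218, 0.0283), (0.574, -0.0218, 0.0283), (0.582, -0.0218, 0.0284)] sample -0.0204
315 251 286 256
s7 block ((0.22811674491177314, -0.740119175483283), 0.8509814388222164)
s7 sample ((0.677167472081198, -0.09869099623609934), 0.9181454327371386)
s7 fence ((0.3814562769329566, -0.12640588061686486), 0.8154449353615443)
s9 block ((0.27280140962495736, -0.814219343389599), 0.9856861862871382)
s9 sample ((0.6755136408861553, 0.022949874009643878), 0.9561152131469162)
s9 fence ((0.12667619600260416, 0.10729111805076208), 0.8771312713623047)
px per mm y [ 0.447177   -0.03262345]
```

```bash
python3 - <<'E'
from m import *
def e2(q,z,ylo,yhi,x=.5902):
    ys=np.arange(ylo,yhi,.0002);im=cv2.GaussianBlur(q['color'].astype(np.float32),(3,3),0);pr=[]
    for dz in np.linspace(-.004,.004,9):
        uv=np.array([proj(q,[x,y,z+dz]) for y in ys],np.float32)
        s=cv2.remap(im,uv[:,0].copy(),uv[:,1].copy(),cv2.INTER_LINEAR).reshape(-1,3);pr.append(s[:,0]-s[:,2])
    p=np.mean(pr,0);g=np.abs(np.gradient(p));g[g<g.max()*.4]=0
    return round(float((ys*g).sum()/g.sum()),4)
for n in('w5','w8','w9'):
    q=load(n);print(n,[(z,e2(q,z,-.031,-.013),e2(q,z,.018,.036)) for z in(.014,.03,.05,.07,.08)],'sample end z.024,x:',[(x,edge(q,x,.024,-.031,-.013)) for x in(.597,.599)])
for n in('s6','s7','s9'):
    q=load(n);print(n,[(z,e2(q,z,-.031,-.013),e2(q,z,.018,.036)) for z in(.014,.03,.05,.07,.08)])
E
```

```text
w5 [(0.014, -0.0204, 0.0272), (0.03, -0.0201, 0.0265), (0.05, -0.0207, 0.0265), (0.07, -0.0215, 0.0264), (0.08, -0.0219, 0.0266)] sample end z.024,x: [(0.597, -0.02), (0.599, -0.0198)]
w8 [(0.014, -0.0208, 0.0272), (0.03, -0.0202, 0.0266), (0.05, -0.0203, 0.0265), (0.07, -0.0204, 0.0266), (0.08, -0.0206, 0.0267)] sample end z.024,x: [(0.597, -0.0202), (0.599, -0.0199)]
w9 [(0.014, -0.0208, 0.0265), (0.03, -0.0204, 0.0264), (0.05, -0.0204, 0.0264), (0.07, -0.0205, 0.0265), (0.08, -0.0206, 0.0265)] sample end z.024,x: [(0.597, -0.0203), (0.599, -0.0201)]
s6 [(0.014, -0.0205, 0.0272), (0.03, -0.0237, 0.0271), (0.05, -0.0267, 0.0274), (0.07, -0.0289, 0.0267), (0.08, -0.0286, 0.0246)]
s7 [(0.014, -0.0205, 0.0272), (0.03, -0.0238, 0.027), (0.05, -0.0266, 0.0271), (0.07, -0.029, 0.0282), (0.08, -0.0241, 0.0249)]
s9 [(0.014, -0.0205, 0.0272), (0.03, -0.0237, 0.027), (0.05, -0.0266, 0.0276), (0.07, -0.0289, 0.0285), (0.08, -0.0263, 0.0258)]
```

At the sample's height the stop's edge is at y = −0.0204 and the sample's end at −0.0203. The earlier top-edge shift came from the block straightening up as it was clamped. The gripper is clear, so I'm handing in.

>>> play_rows(deltas=[[0, 0, -2, 0], [0, 0, 0, 0], [0, 0, 0, 0]])

```text
time: 29.95
tool_pos: [0.5734, -0.0026, 0.1598]
orientation: [1.0, 0.009, 0.002, -0.005]
wrist_force: [-0.1, -0.4, 0.5]
grip_width: 1.002
```

```bash
python3 -c "
from h import *
print(ctrl.close_job())"
```

```text
the job is handed in; nothing more can be done
None
```

I slid the loose stop onto the rail, brought it up to the sample with about 5 N, tightened the clamp knob about 1.14 rad clockwise, and handed the job in at about 30 s. No verdict is reported at hand-in.

**Last checks**
- **Contact:** at the sample's height the stop's edge measured y = −0.0204 m and the sample's end −0.0203 m, so they are flush within the error of the measurement. The sample's end read within about 0.3 mm before and after clamping.
- **Clamp:** the knob torque rose from a plateau of about 0.29 to 0.43 N m while turning. That is about 0.14 N m above the plateau, or 0.28 above the nominal 0.15 drag. The plateau does not match the stated drag, so these straddle the 0.15–0.25 hand-tight band. The shoe's force on the rail can't be sensed directly; I estimate 35–70 N.
- **Clearance:** the gripper is open and clear, about 60 mm above the knob.

**What failed or disagreed**
- **First grasp:** the fingers closed above the block and nudged it about 1.5 mm, because the real fingertips sit about 31 mm shorter than the stated tool length. I corrected for this and re-gripped.
- **First knob grip:** the fingers caught the hub, so I re-gripped on the bar.
- **Top-edge reading:** after clamping, the stop's top edge read about 1 mm away from the sample. Edge readings up the face show the block had been leaning slightly and straightened as it was clamped, while its base stayed put.
- **Bench camera:** a cross-check on the sample suggested a shift of up to 1.5 mm, but part of that patch included the stop, so I relied on the wrist camera.

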